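# Refit the glass of a locker lamp

## Task

The locker lamp fixed on the turntable has been cleaned and needs its glass back: lay the glass in the lamp's mouth, wide flange down, so that it sits flat on the gasket, then set the retaining ring over it and screw it down clockwise until it is snug, holding the glass firmly on its gasket without being forced. Be gentle with the glass, leave the key, tag, fob and cash box where they are, and let go of everything at the end.

Things in the scene. Friction and masses are not known exactly. Their poses are not given: they have to be found in the camera images.
- lamp: Locker lamp, screwed by its base to the turntable (both fixed). Grey square base plate 84 x 84 x 5 mm, grey round body 66 mm diameter up to 26 mm height, then a bare aluminium neck 50 mm outer diameter, threaded outside, up to the rim at 40 mm. Origin: centre of the underside of the base plate; z up.
- lamp_mouth (a point): Centre of the lamp's round mouth at rim height (40 mm over the base's underside). The bore is 44 mm in diameter; a flat black rubber gasket lies in it 4.2 mm below the rim, give or take 1.5 mm from lamp to lamp, and yields about 1 mm per 20 N, so the seated glass's flange stands 1.3 to 4.3 mm proud of the rim.
- thread_start (a point): High end of one of the neck's three thread ridges, on the lamp's x axis, 28 mm off the middle, 1 mm below the rim; the others start 120 and 240 deg round. Right-hand thread, 18 mm lead per full turn: each ridge (2.5 mm thick, reaching 56 mm diameter) falls clockwise, seen from above, for 140 deg, so that they overlap 6 mm apart in height.
- lens: Clear stepped glass, lying flange down on the turntable: flange 42 mm diameter x 7 mm (lower edge bevelled 1.2 mm), on it a straight-sided round boss 30 mm diameter x 14.5 mm (top edge bevelled 1.5 mm); 21.5 mm high in all, about 48 g. Grip it by the boss. Origin: centre of the flange's underside; z up through the boss. More than 30 N on the glass in the lamp chips it.
- ring: Aluminium retaining ring, a screw cap with an open top, lying skirt down on the turntable: 24 flat grip facets outside, 66 mm across the flats, 15.5 mm high, about 60 g, 58 mm inside. Origin: centre of the underside; z up. Set level on the neck in any rotation, its lugs rest on the ridges; turned clockwise from above they run under the next ridges and it goes down 18 mm per turn.
- ring_top (a point): Centre of the ring's top face. The top flange, 3 mm thick, passes over the boss with its 35 mm opening and bears on the glass's flange. The ring turns lightly at first; once it bears on the glass the moment rises quickly: snug is 8 to 18 N of clamping, felt as about 0.2 to 0.5 N m while it turns steadily; less is felt after a quick stop. It holds where it is left.
- ring_lug (a point): One of the ring's three inside lugs (on its x axis, 26 mm off the middle, 2.5 mm over the underside; the others 120 and 240 deg round; 6 mm long, 2.2 mm high), each marked by a dark bar on the top face. Set on with a lug 10 deg counter-clockwise of a thread start, the ring's underside rests 8 mm below the rim, and 50 to 125 deg of clockwise turn makes it snug.
- key: Tarnished brass key lying flat on the turntable, 60 x 26 x 4 mm, origin under the centre of its bow, blade along x. Leave it.
- tag: Faded pink plastic tag lying flat on the turntable, 58 x 30 x 5 mm, origin under its centre. Leave it.
- fob: Cracked black bakelite fob lying flat on the turntable, 49 x 38 x 8 mm, origin under the centre of its round part. Leave it.
- cashbox: Dented tin cash box standing on the bench at the left, 150 x 200 x 79 mm with a low wire handle to 97 mm, origin under its centre. Leave it.
- turntable: Scuffed pine turntable, 396 mm in diameter, let into the bench and locked; its top is 6 mm over the bench. Origin at its centre, at bench height.
Not all that is in view belongs to the job. Of the things that look like the lens, the larger one is meant. Leave any orange look-alike of the ring alone.

How it is judged:
By the outcome, as a careful person would: the job done as asked, in the order asked, and still so for the second after the job is handed in, with the robot touching nothing.
It also fails if it takes over 72 s, if anything falls off the work surface, if the arm or the gripper's body presses on something with over 40 N, if the wrist force passes 120 N, or if a joint passes its speed limit or range.

## Robot

A 6-joint arm with a two-finger parallel gripper is mounted at the origin on the work surface. World frame = base frame: x ahead of the robot, y to its left, z up, the work surface at z = 0. Lengths are in m, angles in rad, forces in N, time in s.
With the tool pointing down it reaches from about 0.35 to 0.875 m from the base axis. Payload 4.2 kg.
Tool frame: the origin (TCP) lies at the very end of the fingers, on their centre line; the grasp point (between the pads) lies 19 mm behind it; z points along the fingers, y is the line along which they close (so a half turn about z gives the same grasp; the last joint's range is limited). The gripper opens to 87 mm and grips with 3 to 60 N. Pads are 19 mm wide; open, the fingers measure 117 mm over their backs; the gripper's body (75 mm by 190 mm) begins 51 mm behind the grasp point.
Start: joints at [1.577, 0.385, 0.008, 0, -1.194, -0.259], TCP at [0.156, 0.605, 0.223] pointing down, gripper open.
Joint ranges: [-3.14, 3.14], [-1.21, 2.06], [-1.07, 1.41], [-3.16, 2.05], [-2.99, -0.16], [-3.1, 3.1]. Speed limits (rad/s): [2.79, 2.79, 3.14, 3.14, 3.14, 3.14].

## Interface

Orientations are given as [roll, pitch, yaw] about the fixed x, y, z axes, in that order (R = Rz(yaw) Ry(pitch) Rx(roll)).
In Python, from station import env, camera, job gives the robot as it stands. The module is installed in compiled form; this text tells all that it offers.
- The arm moves only by the tool drive_tool, never from a script. Its argument "commands" is a list of rows, each an object of numbers: "x", "y", "z": the shift along the world's x, y, z normalised to -1 to 1, where 1 is 80 mm; "rx", "ry", "rz": the turn, a rotation vector about the world's x, y, z normalised to -1 to 1, where 1 is 90 degrees; "jaw": the closure, from 0 (fully open) to 1 (shut). A call has 1 to 8 rows; each row shifts and turns the commanded pose from where the row before left it; what a row does not reach is not made up. A row lasts 1/12 s, in which the tool goes at most 41.7 mm and 7.16 degrees, less where a joint would pass 70% of its speed; a pose out of reach is approached as far as the arm can. A call with a number of a shift or a turn outside -1 to 1 is refused whole. A call with a gripper value outside its range is refused whole. The fingers move at their own pace and stop on an object; "newtons" is the grip in N (left out, the last holds). Time passes only in rows, so rows that do not move let the fingers close. It gives the time, the measured TCP pose, the force, the opening and the grip force at its end, in the units of the state.
- env.sense(): the state, without advancing time (a new reading comes with each control period).
- camera(name): name is "scene" or "side" or "wrist"; returns a dict with "image" (384x512x3 uint8, red, green, blue), "z_map" (384x512 float32, m along the optical axis (not along the pixel's ray), 0 where there is no reading), "K" (3x3 intrinsics, pixels), "camera_from_world" (4x4, takes a point from world to camera coordinates). Camera axes: x right, y down, z forward; pixel columns grow to the right and rows downward; lengths in m; the calibration is good to about 2 mm. A picture is of the moment at which its call begins.
- job.job_done(): hands the job in; it is judged then, once.
The state is a dict: "time_s": time; "q": joint angles; "qvel": joint speeds; "joint_torque": joint torques, N m; "tool_pos": TCP position; "ee_rot": TCP orientation; "contact_force": force on the tool from outside, world axes, zero at the start; "moment": the same for the moment, N m; "grip_width": finger opening in m; "finger_force": force on a finger pad.
Only numpy, scipy, OpenCV 4.12 (cv2) and the standard library are available. Lean on these libraries where they do the work, as an engineer would, in place of code of your own. Each camera call takes 0.05 s, during which the arm holds its last target. There are 200 camera calls.

## Working session

There is one attempt and no reset: what is moved stays moved. The work goes in short steps, Python scripts to look and compute and a tool call to move; the robot and the scene stay as the last step left them, time stands still between calls to the robot, and variables do not carry over. Pictures are saved under pics/ and viewed, at most 10 in all, crops included, and the job is handed in when it is done.

Besides the shell and the picture viewer there is one more tool, called after "Emit:" as a command line: name --argument value ..., lists and objects as JSON in quotes. drive_tool: Moves the arm, as the interface text tells. Its arguments: {"type":"object","properties":{"commands":{"type":"array","items":{"type":"object","properties":{"x":{"type":"number","minimum":-1,"maximum":1},"y":{"type":"number","minimum":-1,"maximum":1},"z":{"type":"number","minimum":-1,"maximum":1},"rx":{"type":"number","minimum":-1,"maximum":1},"ry":{"type":"number","minimum":-1,"maximum":1},"rz":{"type":"number","minimum":-1,"maximum":1},"jaw":{"type":"number"}}}},"newtons":{"type":"number"}},"required":["commands"]}

```bash
mkdir -p pics
cat > h.py <<'E'
import numpy as np, cv2
from station import env, camera, job
def shot(n,f=None):
    c=camera(n)
    if f: cv2.imwrite('pics/'+f,c['image'][:,:,::-1])
    return c
def ray(c,u,v,z):
    T=np.array(c['camera_from_world']);R=T[:3,:3];o=-R.T@T[:3,3]
    d=R.T@np.linalg.inv(c['K'])@np.array([u,v,1.])
    return o+d*(z-o[2])/d[2]
def world(c):
    z=c['z_map'];v,u=np.mgrid[:z.shape[0],:z.shape[1]]
    p=np.stack([u,v,np.ones_like(u)],-1)@np.linalg.inv(c['K']).T*z[...,None]
    T=np.array(c['camera_from_world']);return (p-T[:3,3])@T[:3,:3]
def proj(c,P):
    T=np.array(c['camera_from_world']);p=c['K']@(T[:3,:3]@np.array(P)+T[:3,3]);return p[:2]/p[2]
E
python3 - <<'E'
from h import *
a=shot('scene');b=shot('side')
im=np.hstack([a['image'],b['image']])
cv2.imwrite('pics/a.png',a['image'][:,:,::-1]);cv2.imwrite('pics/b.png',b['image'][:,:,::-1])
s=env.sense();print(s)
for c in(a,b):
    T=np.array(c['camera_from_world']);print(-T[:3,:3].T@T[:3,3],T[2,:3])
E
```

```text
{'time_s': 0.1, 'q': array([ 1.57657461e+00,  3.85479342e-01,  6.73126632e-03, -4.12454445e-04,
       -1.19400485e+00, -2.58583141e-01]), 'qvel': array([-0.00102263, -0.00327584,  0.00401489,  0.00076107, -0.00030549,
       -0.0017961 ]), 'joint_torque': array([ 2.86323002e-04, -3.91687560e+01,  1.87935930e+01,  4.23184633e+00,
        1.34857540e-02, -6.92550384e-05]), 'tool_pos': array([0.15619153, 0.60459922, 0.22156031]), 'ee_rot': array([ 3.13960308e+00, -1.29848654e-04, -2.52956860e-01]), 'contact_force': array([ 0.29391959, -0.10953022, -0.19724805]), 'moment': array([ 0.03171331, -0.00083367,  0.03200159]), 'finger_force': 0.0, 'grip_width': 0.0870216217097931}
[1.22670064 0.48531321 0.67171932] [-0.64538464 -0.38935201 -0.65717857]
[ 0.1371378  -0.35041097  0.92503817] [ 0.45882516  0.41509793 -0.7856037 ]
```

View pics/a.png

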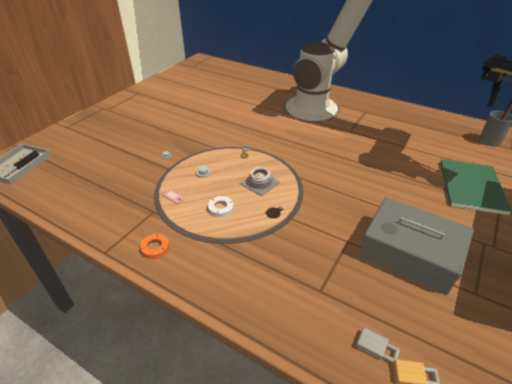

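View pics/b.png

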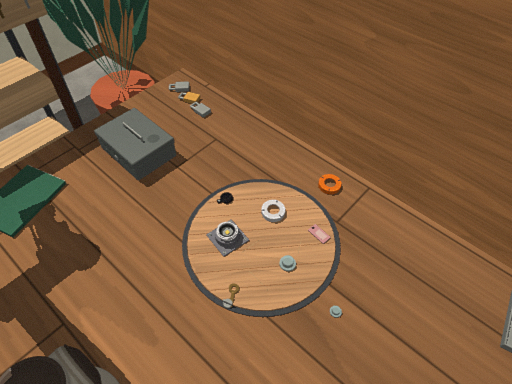

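The scene picture shows the lamp at (260,175), ring (221,206), lens (204,171), and the small look-alike off the turntable at (166,155). In the side picture the lamp is at (228,232), ring (274,211), lens (288,263).

Run:
```python
from h import *
a=shot('scene');b=shot('side')
for n,z,pa,pb in [('lamp',.046,(260,174),(228,231)),('ring',.0215,(221,205),(274,210)),('lens',.0275,(204,169),(288,261)),('small',.01,(166,155),(336,311))]:
    print(n,ray(a,*pa,z).round(4),ray(b,*pb,z).round(4))
for c in (a,b):
    W=world(c)
    for n,ctr in [('lamp',(260,174) if c is a else (228,231)),('ring',(221,205) if c is a else (274,210)),('lens',(204,169) if c is a else (288,261))]:
        u,v=ctr;S=W[v-14:v+15,u-14:u+15].reshape(-1,3)
        top={'lamp':.042,'ring':.018,'lens':.023}[n]
        m=S[S[:,2]>top];print(n,len(m),(m.min(0)/2+m.max(0)/2).round(4),m.max(0)-m.min(0))
```

```text
lamp [0.524  0.0777 0.046 ] [0.512 0.066 0.046]
ring [0.6651 0.042  0.0215] [0.6586 0.0321 0.0215]
lens [ 0.5681 -0.087   0.0275] [ 0.5592 -0.0988  0.0275]
small [ 0.5537 -0.25    0.01  ] [ 0.5421 -0.2611  0.01  ]
lamp 58 [0.8586 0.2662 0.3569] [0.73613722 0.43831116 0.62971911]
ring 203 [0.9286 0.2443 0.3449] [0.5962137  0.48210959 0.6536642 ]
lens 48 [0.8898 0.187  0.3474] [0.67389915 0.59667341 0.64861417]
lamp 114 [ 0.3381 -0.1249  0.4835] [0.40199936 0.45108892 0.88300908]
ring 272 [ 0.4149 -0.1401  0.4715] [0.55546995 0.42058449 0.90703336]
lens 105 [ 0.3566 -0.216   0.4742] [0.43900611 0.26876836 0.90160142]
```

Emit:
drive_tool --commands '[{"x":0.29,"y":-0.42,"z":0.08},{"x":0.29,"y":-0.42,"z":0.08},{"x":0.29,"y":-0.42,"z":0.08},{"x":0.29,"y":-0.42,"z":0.08},{"x":0.29,"y":-0.42,"z":0.08},{"x":0.29,"y":-0.42,"z":0.08},{"x":0.29,"y":-0.42,"z":0.08},{"x":0.29,"y":-0.42,"z":0.08}]'

```text
$.commands[0]: bad value
```

Emit:
drive_tool --commands '[{"x":0.29,"y":-0.42,"z":0.05},{"x":0.29,"y":-0.42,"z":0.05},{"x":0.29,"y":-0.42,"z":0.05},{"x":0.29,"y":-0.42,"z":0.05},{"x":0.29,"y":-0.42,"z":0.05},{"x":0.29,"y":-0.42,"z":0.05},{"x":0.29,"y":-0.42,"z":0.05},{"x":0.29,"y":-0.42,"z":0.05}]'

```text
$.commands[0]: bad value
```

Run:
```python
from h import *
c=shot('wrist','w1.png');T=np.array(c['camera_from_world']);print(-T[:3,:3].T@T[:3,3],T[:3,:3],c['K'])
s=env.sense();print(s['q'],s['tool_pos'],s['ee_rot'])
```

```text
[0.22187512 0.58811112 0.38324821] [[-2.49797511e-01 -9.68297644e-01  9.35879861e-04]
 [-9.37532587e-01  2.42102340e-01  2.49838157e-01]
 [-2.42144278e-01  6.15315320e-02 -9.68287157e-01]] [[298.78160613   0.         256.77953773]
 [  0.         298.78160613 192.76183239]
 [  0.           0.           1.        ]]
[ 1.57657881e+00  3.85104804e-01  7.35878290e-03 -1.64597699e-04
 -1.19403726e+00 -2.58599080e-01] [0.15625806 0.60487212 0.22206895] [ 3.14059938e+00 -1.04486315e-04 -2.52877176e-01]
```

View pics/w1.png

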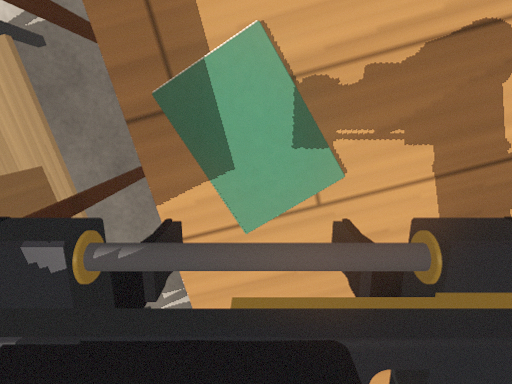

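The wrist picture shows the green book and the gripper filling rows below about 210; the camera looks ahead of the tool (+x). The move was refused, so I give every key.

Emit:
drive_tool --commands '[{"x":0.26,"y":-0.44,"z":0.06,"rx":0,"ry":0,"rz":0,"jaw":0},{"x":0.26,"y":-0.44,"z":0.06,"rx":0,"ry":0,"rz":0,"jaw":0},{"x":0.26,"y":-0.44,"z":0.06,"rx":0,"ry":0,"rz":0,"jaw":0},{"x":0.26,"y":-0.44,"z":0.06,"rx":0,"ry":0,"rz":0,"jaw":0},{"x":0.26,"y":-0.44,"z":0.06,"rx":0,"ry":0,"rz":0,"jaw":0},{"x":0.26,"y":-0.44,"z":0.06,"rx":0,"ry":0,"rz":0,"jaw":0},{"x":0.26,"y":-0.44,"z":0.06,"rx":0,"ry":0,"rz":0,"jaw":0},{"x":0.26,"y":-0.44,"z":0.06,"rx":0,"ry":0,"rz":0,"jaw":0}]'

```text
time_s: 0.92
tool_pos: [0.3231, 0.3216, 0.2614]
ee_rot: [-3.141, -0.0, -0.252]
contact_force: [0.3, -0.2, -0.0]
grip_width: 0.0867
finger_force: 0.0
```

Emit:
drive_tool --commands '[{"x":0.26,"y":-0.44,"z":0.06,"rx":0,"ry":0,"rz":0,"jaw":0},{"x":0.26,"y":-0.44,"z":0.06,"rx":0,"ry":0,"rz":0,"jaw":0},{"x":0.26,"y":-0.44,"z":0.06,"rx":0,"ry":0,"rz":0,"jaw":0},{"x":0.26,"y":-0.44,"z":0.06,"rx":0,"ry":0,"rz":0,"jaw":0},{"x":0.26,"y":-0.44,"z":0.06,"rx":0,"ry":0,"rz":0,"jaw":0},{"x":0.26,"y":-0.44,"z":0.06,"rx":0,"ry":0,"rz":0,"jaw":0},{"x":0.26,"y":-0.44,"z":0.06,"rx":0,"ry":0,"rz":0,"jaw":0},{"x":0,"y":0,"z":0,"rx":0,"ry":0,"rz":0,"jaw":0}]'

```text
time_s: 1.58
tool_pos: [0.4708, 0.0721, 0.2953]
ee_rot: [3.141, -0.002, -0.261]
contact_force: [0.4, 1.4, 0.7]
grip_width: 0.0872
finger_force: 0.0
```

Run:
```python
from h import *
c=shot('wrist','w2.png')
s=env.sense();print(s['time_s'],s['q'],s['tool_pos'],s['ee_rot'])
```

```text
1.6333 [ 4.99698871e-01  7.79581152e-02 -2.17187013e-01  2.91536318e-04
 -1.27539777e+00  8.11615916e-01] [0.4695223  0.07415909 0.29467424] [ 3.14156475e+00 -3.75824358e-04 -2.59396698e-01]
```

View pics/w2.png

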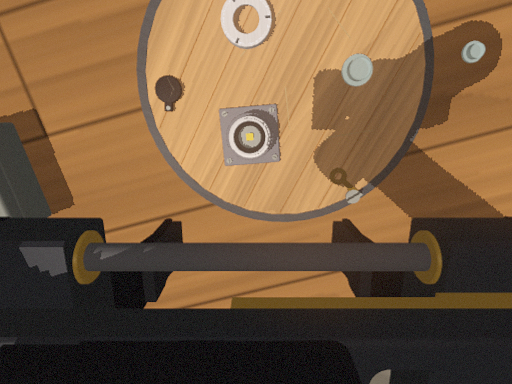

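The wrist picture shows the lamp at (250,137), the ring at (246,18), the lens at (357,70), and the small look-alike at (473,50).

Run:
```python
from h import *
c=shot('wrist')
for n,u,v,z in [('mouth',250,137,.046),('ring',246,18,.0215),('lensflange',357,70,.013),('boss',357,69,.0275),('key',339,177,.008),('fob',168,90,.01)]: print(n,ray(c,u,v,z).round(4))
W=world(c);print(W[70,357],W[137,268],W[137,280])
P=[ray(c,*p,.011) for p in [(219,108),(276,104),(281,160),(225,166)]];print(np.round(P,4),np.mean(P,0))
```

```text
mouth [0.5105 0.073  0.046 ]
ring [0.658  0.0389 0.0215]
lensflange [ 0.5588 -0.0928  0.013 ]
boss [ 0.5592 -0.0882  0.0275]
key [ 0.4152 -0.0412  0.008 ]
fob [0.6014 0.1695 0.01  ]
[ 0.55806668 -0.08852054  0.02581056] [0.50402394 0.0493944  0.04332037] [0.49668497 0.03152094 0.00624417]
[[0.5593 0.1066 0.011 ]
 [0.5437 0.0263 0.011 ]
 [0.4638 0.0384 0.011 ]
 [0.4765 0.1219 0.011 ]] [0.51081887 0.07329649 0.011     ]
```

Emit:
drive_tool --commands '[{"x":0.04,"y":-0.26,"z":-0.33,"rx":0,"ry":0,"rz":0,"jaw":0},{"x":0.04,"y":-0.26,"z":-0.33,"rx":0,"ry":0,"rz":0,"jaw":0},{"x":0.04,"y":-0.26,"z":-0.33,"rx":0,"ry":0,"rz":0,"jaw":0},{"x":0.04,"y":-0.26,"z":-0.33,"rx":0,"ry":0,"rz":0,"jaw":0},{"x":0.04,"y":-0.26,"z":-0.33,"rx":0,"ry":0,"rz":0,"jaw":0},{"x":0.04,"y":-0.26,"z":-0.33,"rx":0,"ry":0,"rz":0,"jaw":0},{"x":0.04,"y":-0.26,"z":-0.33,"rx":0,"ry":0,"rz":0,"jaw":0},{"x":0,"y":0,"z":0,"rx":0,"ry":0,"rz":0,"jaw":0}]'

```text
time_s: 2.35
tool_pos: [0.4867, -0.0695, 0.1046]
ee_rot: [3.138, 0.011, -0.255]
contact_force: [-0.8, 0.2, -1.1]
grip_width: 0.0867
finger_force: 0.0
```

Run:
```python
from h import *
c=shot('wrist','w3.png')
s=env.sense();print(s['time_s'],s['tool_pos'],s['ee_rot'])
W=world(c)
m=(W[...,2]>.0235)&(W[...,2]<.035)
m[215:]=0
x=W[m];print(len(x),x[:,2].max())
m=m.astype(np.uint8);cs=cv2.findContours(m,0,1)[0];k=max(cs,key=cv2.contourArea);print(cv2.fitEllipse(k),len(cs));(u,v),_,_=cv2.fitEllipse(k)
print(ray(c,u,v,.0275))
m=((W[...,2]>.0095)&(W[...,2]<.035)).astype(np.uint8);m[215:]=0
cs=cv2.findContours(m,0,1)[0];k=max(cs,key=cv2.contourArea);(u,v),d,_=cv2.fitEllipse(k);print(u,v,d,ray(c,u,v,.0115))
```

```text
2.4 [ 0.48840069 -0.06857448  0.1069949 ] [ 3.13901453  0.00660732 -0.25344576]
2728 0.034869780121907785
((265.7401123046875, 99.5950698852539), (38.08595657348633, 39.82902908325195), 6.747774600982666) 3
[ 0.5611812  -0.09602044  0.0275    ]
61.389503479003906 24.95256805419922 (68.07490539550781, 98.44953155517578) [0.65355023 0.04086386 0.0115    ]
```

View pics/w3.png

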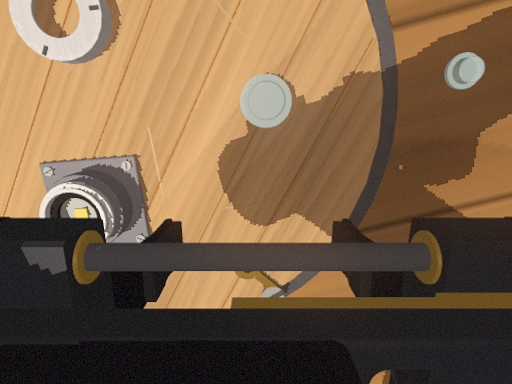

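The wrist picture shows the lens centred at (266,100), the lamp at (90,210) and part of the ring at the top left.

Emit:
drive_tool --commands '[{"x":0.22,"y":-0.085,"z":-0.2,"rx":0,"ry":0,"rz":0,"jaw":0},{"x":0.22,"y":-0.085,"z":-0.2,"rx":0,"ry":0,"rz":0,"jaw":0},{"x":0.22,"y":-0.085,"z":-0.2,"rx":0,"ry":0,"rz":0,"jaw":0},{"x":0.22,"y":-0.085,"z":-0.2,"rx":0,"ry":0,"rz":0,"jaw":0},{"x":0,"y":0,"z":-0.18,"rx":0,"ry":0,"rz":0,"jaw":0},{"x":0,"y":0,"z":-0.16,"rx":0,"ry":0,"rz":0,"jaw":0},{"x":0,"y":0,"z":0,"rx":0,"ry":0,"rz":0,"jaw":0},{"x":0,"y":0,"z":0,"rx":0,"ry":0,"rz":0,"jaw":0}]'

```text
time_s: 3.07
tool_pos: [0.5616, -0.0942, 0.0193]
ee_rot: [3.142, -0.001, -0.25]
contact_force: [0.7, 0.2, 0.2]
grip_width: 0.0874
finger_force: 0.0
```

Run:
```python
from h import *
s=env.sense();print(s['time_s'],s['tool_pos'],s['ee_rot'],s['contact_force'])
```

```text
3.0667 [ 0.56162978 -0.09416177  0.0192672 ] [ 3.14154550e+00 -5.57721730e-04 -2.50249007e-01] [0.73167193 0.18837144 0.19734301]
```

Emit:
drive_tool --commands '[{"x":0,"y":-0.02,"z":-0.03,"rx":0,"ry":0,"rz":0,"jaw":0},{"x":0,"y":0,"z":0,"rx":0,"ry":0,"rz":0,"jaw":1},{"x":0,"y":0,"z":0,"rx":0,"ry":0,"rz":0,"jaw":1},{"x":0,"y":0,"z":0,"rx":0,"ry":0,"rz":0,"jaw":1},{"x":0,"y":0,"z":0,"rx":0,"ry":0,"rz":0,"jaw":1},{"x":0,"y":0,"z":0,"rx":0,"ry":0,"rz":0,"jaw":1},{"x":0,"y":0,"z":0,"rx":0,"ry":0,"rz":0,"jaw":1},{"x":0,"y":0,"z":0,"rx":0,"ry":0,"rz":0,"jaw":1}]' --newtons 12

```text
time_s: 3.73
tool_pos: [0.5611, -0.0974, 0.0162]
ee_rot: [3.142, -0.0, -0.253]
contact_force: [-0.1, 0.5, -0.2]
grip_width: 0.0482
finger_force: 0.0
```

Emit:
drive_tool --commands '[{"x":0,"y":0,"z":0,"rx":0,"ry":0,"rz":0,"jaw":1},{"x":0,"y":0,"z":0,"rx":0,"ry":0,"rz":0,"jaw":1},{"x":0,"y":0,"z":0,"rx":0,"ry":0,"rz":0,"jaw":1},{"x":0,"y":0,"z":0,"rx":0,"ry":0,"rz":0,"jaw":1}]'

```text
time_s: 4.07
tool_pos: [0.5611, -0.0973, 0.0161]
ee_rot: [3.142, 0.0, -0.253]
contact_force: [-0.3, -0.4, -0.4]
grip_width: 0.0295
finger_force: 12.0
```

Emit:
drive_tool --commands '[{"x":0,"y":0,"z":0.2,"rx":0,"ry":0,"rz":0,"jaw":1},{"x":0,"y":0,"z":0.45,"rx":0,"ry":0,"rz":0,"jaw":1},{"x":0,"y":0,"z":0.45,"rx":0,"ry":0,"rz":0,"jaw":1},{"x":-0.24,"y":0.39,"z":0,"rx":0,"ry":0,"rz":0,"jaw":1},{"x":-0.24,"y":0.39,"z":0,"rx":0,"ry":0,"rz":0,"jaw":1},{"x":-0.24,"y":0.39,"z":0,"rx":0,"ry":0,"rz":0,"jaw":1},{"x":-0.24,"y":0.39,"z":0,"rx":0,"ry":0,"rz":0,"jaw":1},{"x":-0.24,"y":0.39,"z":0,"rx":0,"ry":0,"rz":0,"jaw":1}]'

```text
time_s: 4.73
tool_pos: [0.4639, 0.0597, 0.1042]
ee_rot: [-3.141, -0.0, -0.254]
contact_force: [0.5, 0.9, -0.1]
grip_width: 0.0296
finger_force: 12.0
```

Emit:
drive_tool --commands '[{"x":-0.24,"y":0.39,"z":0,"rx":0,"ry":0,"rz":0,"jaw":1},{"x":0,"y":0,"z":0,"rx":0,"ry":0,"rz":0,"jaw":1},{"x":0,"y":0,"z":0,"rx":0,"ry":0,"rz":0,"jaw":1},{"x":0,"y":0,"z":0,"rx":0,"ry":0,"rz":0,"jaw":1}]'

```text
time_s: 5.07
tool_pos: [0.4459, 0.0901, 0.1043]
ee_rot: [-3.141, -0.0, -0.252]
contact_force: [0.8, -0.1, -0.1]
grip_width: 0.0292
finger_force: 12.0
```

Run:
```python
from h import *
c=shot('wrist','w4.png')
s=env.sense();print(s['time_s'],s['tool_pos'],s['ee_rot'],s['grip_width'])
W=world(c)
m=((W[...,2]>.0435)&(W[...,2]<.055)).astype(np.uint8);m[212:]=0
for k in sorted(cv2.findContours(m,0,1)[0],key=cv2.contourArea)[-3:]:
    if len(k)>5: e=cv2.fitEllipse(k);print(e,ray(c,*e[0],.046))
d=np.where(W[...,2]<.2,W[...,2],0);i=c['image'][60:210,170:340,::-1]
cv2.imwrite('pics/w4c.png',cv2.resize(i,None,fx=4,fy=4,interpolation=2)[:600,:680])
```

```text
5.1167 [0.44619837 0.08963336 0.10418186] [-3.14152860e+00 -1.38700614e-04 -2.53307795e-01] 0.02948034526546626
((264.72430419921875, 73.91502380371094), (2.229806661605835, 5.014712810516357), 103.86798095703125) [0.53723931 0.06116055 0.046     ]
((258.1501159667969, 113.05982971191406), (71.06305694580078, 72.9637451171875), 4.844230651855469) [0.51313129 0.07199831 0.046     ]
```

View pics/w4c.png

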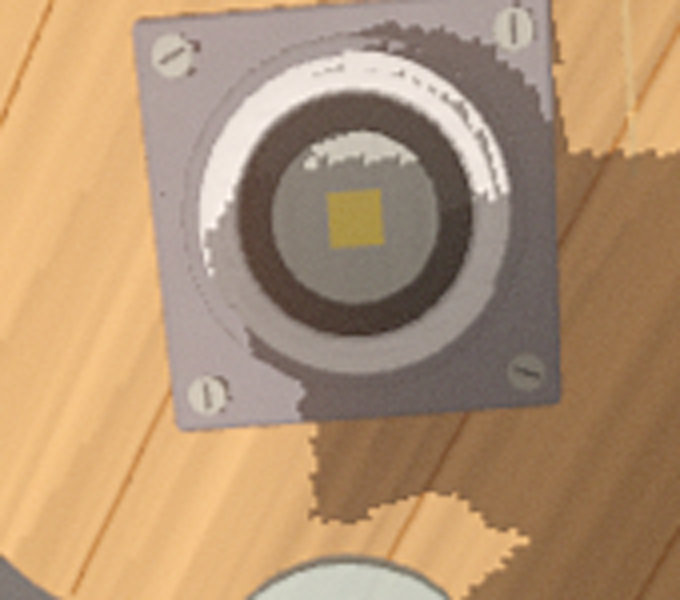

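The crop shows the gasket ring centred at crop (356,213) = image (259,113), and at the bottom the front edge of the held lens flange at image (257,200). I'll refine the bore centre, the lens offset in the grip, and the thread phase.

```bash
cat > lamp.py <<'E'
from h import *
c=shot('wrist');im=c['image'];W=world(c)
s=env.sense();tp=s['tool_pos'];yaw=s['ee_rot'][2];print(tp,yaw)
g=im.astype(int).sum(2)
roi=np.zeros(g.shape,np.uint8);cv2.circle(roi,(259,113),36,1,-1)
m=((g<230)&(roi>0)).astype(np.uint8)
k=max(cv2.findContours(m,0,1)[0],key=cv2.contourArea);k=cv2.convexHull(k);e=cv2.fitEllipse(k);print('gasket',e,ray(c,*e[0],.0418),W[round(e[0][1]),int(e[0][0])+26])
ctr=ray(c,*e[0],.0418)
d=W-ctr;r=np.hypot(d[...,0],d[...,1]);an=np.degrees(np.arctan2(d[...,1],d[...,0]))
z=W[...,2]
for a in range(-180,180,15):
    q=(an>=a)&(an<a+15)&(z<.07)
    mm=[np.median(z[q&(r>r0)&(r<r0+.0012)]).round(4) for r0 in (.0225,.0255,.0265)]
    print(a+7.5,mm, (z[q&(r>.0255)&(r<.0277)]*1e3).max().round(1))
# held lens flange front edge
col=[]
for u in range(235,282,3):
    zz=c['z_map'][170:214,u];print(u,[f'{x:.3f}' for x in zz[::4]]) if u in(250,259) else 0
m=np.abs(W[...,2]-(tp[2]-.0035))<.004;m[215:]=0;m[:150]=0
p=W[m]-tp;x=p[:,0]*np.cos(yaw)+p[:,1]*np.sin(yaw);y=-p[:,0]*np.sin(yaw)+p[:,1]*np.cos(yaw)
i=np.abs(y)<.02;print(len(p),x.max(),y[np.argmax(x)],y.min(),y.max())
vs,us=np.nonzero(m);print(us.min(),us.max(),vs.min())
E
python3 lamp.py
```

```text
[0.44632031 0.0892728  0.1041025 ] -0.2542219746254075
gasket ((258.0431823730469, 114.32474517822266), (56.985206604003906, 59.18596267700195), 5.785255432128906) [0.51250277 0.07165266 0.0418    ] [0.50797914 0.05318839 0.03936553]
-172.5 [np.float64(0.0456), np.float64(0.0418), np.float64(0.042)] 43.5
-157.5 [np.float64(0.0452), np.float64(0.0425), np.float64(0.0431)] 43.9
-142.5 [np.float64(0.0452), np.float64(0.0436), np.float64(0.0434)] 45.1
-127.5 [np.float64(0.0451), np.float64(0.0396), np.float64(0.0395)] 45.2
-112.5 [np.float64(0.0452), np.float64(0.0389), np.float64(0.0393)] 40.8
-97.5 [np.float64(0.0452), np.float64(0.0395), np.float64(0.0396)] 41.1
-82.5 [np.float64(0.0452), np.float64(0.0405), np.float64(0.0403)] 41.7
-67.5 [np.float64(0.0451), np.float64(0.0413), np.float64(0.0414)] 42.5
-52.5 [np.float64(0.0451), np.float64(0.0421), np.float64(0.042)] 43.2
-37.5 [np.float64(0.0455), np.float64(0.0428), np.float64(0.0428)] 44.9
-22.5 [np.float64(0.0451), np.float64(0.0437), np.float64(0.0431)] 44.6
-7.5 [np.float64(0.045), np.float64(0.0388), np.float64(0.039)] 44.9
7.
[... 455 characters left out ...]
4(0.0435), np.float64(0.0438)] 44.5
112.5 [np.float64(0.0451), np.float64(0.0436), np.float64(0.0392)] 45.1
127.5 [np.float64(0.0454), np.float64(0.0388), np.float64(0.039)] 40.4
142.5 [np.float64(0.045), np.float64(0.04), np.float64(0.0399)] 41.1
157.5 [np.float64(0.0452), np.float64(0.0405), np.float64(0.0401)] 41.8
172.5 [np.float64(0.0448), np.float64(0.0417), np.float64(0.041)] 42.6
250 ['0.264', '0.265', '0.266', '0.267', '0.268', '0.268', '0.270', '0.270', '0.172', '0.173', '0.173']
259 ['0.263', '0.265', '0.267', '0.267', '0.267', '0.268', '0.270', '0.177', '0.172', '0.173', '0.173']
630 0.020509146786646348 0.0008665046810121483 -0.016324655488929883 0.017380000395373775
228 285 199
```

Emit:
drive_tool --commands '[{"x":0.28,"y":-0.076,"z":0,"rx":0,"ry":0,"rz":0,"jaw":1},{"x":0.28,"y":-0.076,"z":0,"rx":0,"ry":0,"rz":0,"jaw":1},{"x":0.275,"y":-0.076,"z":0,"rx":0,"ry":0,"rz":0,"jaw":1},{"x":0,"y":0,"z":-0.25,"rx":0,"ry":0,"rz":0,"jaw":1},{"x":0,"y":0,"z":-0.2,"rx":0,"ry":0,"rz":0,"jaw":1},{"x":0,"y":0,"z":-0.1,"rx":0,"ry":0,"rz":0,"jaw":1},{"x":0,"y":0,"z":0,"rx":0,"ry":0,"rz":0,"jaw":1},{"x":0,"y":0,"z":0,"rx":0,"ry":0,"rz":0,"jaw":1}]'

```text
time_s: 5.83
tool_pos: [0.5129, 0.0709, 0.06]
ee_rot: [3.141, 0.001, -0.254]
contact_force: [0.3, -0.2, -0.2]
grip_width: 0.0293
finger_force: 12.0
```

Emit:
drive_tool --commands '[{"x":0,"y":0,"z":0,"rx":0,"ry":0,"rz":0,"jaw":1},{"x":0,"y":0,"z":0,"rx":0,"ry":0,"rz":0,"jaw":1},{"x":0,"y":0,"z":0,"rx":0,"ry":0,"rz":0,"jaw":1}]'

```text
time_s: 6.08
tool_pos: [0.5132, 0.072, 0.0611]
ee_rot: [-3.14, -0.002, -0.253]
contact_force: [1.0, -0.4, -0.6]
grip_width: 0.0295
finger_force: 12.0
```

Run:
```python
from h import *
s=env.sense();print(s['time_s'],s['tool_pos'],s['ee_rot'],s['contact_force'],s['moment'])
```

```text
6.0833 [0.5132302  0.07197847 0.06113083] [-3.14036068e+00 -1.62336009e-03 -2.52552542e-01] [ 0.96577563 -0.37748252 -0.63236062] [-0.00714076 -0.06941518 -0.03857717]
```

Emit:
drive_tool --commands '[{"x":0,"y":0,"z":-0.025,"rx":0,"ry":0,"rz":0,"jaw":1},{"x":0,"y":0,"z":-0.025,"rx":0,"ry":0,"rz":0,"jaw":1},{"x":0,"y":0,"z":-0.01,"rx":0,"ry":0,"rz":0,"jaw":1},{"x":0,"y":0,"z":-0.01,"rx":0,"ry":0,"rz":0,"jaw":1},{"x":0,"y":0,"z":0,"rx":0,"ry":0,"rz":0,"jaw":1}]'

```text
time_s: 6.5
tool_pos: [0.5125, 0.0717, 0.0543]
ee_rot: [3.141, 0.0, -0.253]
contact_force: [0.1, 0.2, 0.1]
grip_width: 0.0291
finger_force: 12.0
```

Emit:
drive_tool --commands '[{"x":0,"y":0,"z":-0.01,"rx":0,"ry":0,"rz":0,"jaw":1},{"x":0,"y":0,"z":0,"rx":0,"ry":0,"rz":0,"jaw":1},{"x":0,"y":0,"z":0,"rx":0,"ry":0,"rz":0,"jaw":1}]'

```text
time_s: 6.75
tool_pos: [0.5127, 0.0717, 0.0537]
ee_rot: [3.141, 0.0, -0.253]
contact_force: [-0.4, 0.3, -0.2]
grip_width: 0.0295
finger_force: 12.0
```

Below the rim without force: it is in the bore. On down to the gasket.

Emit:
drive_tool --commands '[{"x":0,"y":0,"z":-0.01,"rx":0,"ry":0,"rz":0,"jaw":1},{"x":0,"y":0,"z":-0.01,"rx":0,"ry":0,"rz":0,"jaw":1},{"x":0,"y":0,"z":0,"rx":0,"ry":0,"rz":0,"jaw":1}]'

```text
time_s: 7.0
tool_pos: [0.5126, 0.0716, 0.052]
ee_rot: [3.141, 0.0, -0.253]
contact_force: [-0.5, -1.2, -1.4]
grip_width: 0.0293
finger_force: 12.0
```

Emit:
drive_tool --commands '[{"x":0,"y":0,"z":-0.01,"rx":0,"ry":0,"rz":0,"jaw":1},{"x":0,"y":0,"z":0,"rx":0,"ry":0,"rz":0,"jaw":1},{"x":0,"y":0,"z":0,"rx":0,"ry":0,"rz":0,"jaw":1}]'

```text
time_s: 7.25
tool_pos: [0.5127, 0.0717, 0.0513]
ee_rot: [3.142, 0.0, -0.253]
contact_force: [-0.0, 0.2, -1.0]
grip_width: 0.0293
finger_force: 12.0
```

Emit:
drive_tool --commands '[{"x":0,"y":0,"z":-0.01,"rx":0,"ry":0,"rz":0,"jaw":1},{"x":0,"y":0,"z":0,"rx":0,"ry":0,"rz":0,"jaw":1},{"x":0,"y":0,"z":0,"rx":0,"ry":0,"rz":0,"jaw":1}]'

```text
time_s: 7.5
tool_pos: [0.5128, 0.0717, 0.0509]
ee_rot: [-3.141, -0.0, -0.253]
contact_force: [-0.3, -0.1, 2.4]
grip_width: 0.0294
finger_force: 12.0
```

Emit:
drive_tool --commands '[{"x":0,"y":0,"z":-0.003,"rx":0,"ry":0,"rz":0,"jaw":1},{"x":0,"y":0,"z":0,"rx":0,"ry":0,"rz":0,"jaw":0},{"x":0,"y":0,"z":0,"rx":0,"ry":0,"rz":0,"jaw":0},{"x":0,"y":0,"z":0,"rx":0,"ry":0,"rz":0,"jaw":0},{"x":0,"y":0,"z":0,"rx":0,"ry":0,"rz":0,"jaw":0},{"x":0,"y":0,"z":0,"rx":0,"ry":0,"rz":0,"jaw":0},{"x":0,"y":0,"z":0,"rx":0,"ry":0,"rz":0,"jaw":0},{"x":0,"y":0,"z":0,"rx":0,"ry":0,"rz":0,"jaw":0}]'

```text
time_s: 8.17
tool_pos: [0.5127, 0.0717, 0.0502]
ee_rot: [3.142, 0.0, -0.253]
contact_force: [0.7, 0.3, 1.2]
grip_width: 0.0681
finger_force: 0.0
```

Emit:
drive_tool --commands '[{"x":0,"y":0,"z":0.3,"rx":0,"ry":0,"rz":0,"jaw":0},{"x":0,"y":0,"z":0.45,"rx":0,"ry":0,"rz":0,"jaw":0},{"x":-0.28,"y":0.076,"z":0,"rx":0,"ry":0,"rz":0,"jaw":0},{"x":-0.28,"y":0.076,"z":0,"rx":0,"ry":0,"rz":0,"jaw":0},{"x":-0.27,"y":0.076,"z":0,"rx":0,"ry":0,"rz":0,"jaw":0},{"x":0,"y":0,"z":0,"rx":0,"ry":0,"rz":0,"jaw":0},{"x":0,"y":0,"z":0,"rx":0,"ry":0,"rz":0,"jaw":0},{"x":0,"y":0,"z":0,"rx":0,"ry":0,"rz":0,"jaw":0}]'

```text
time_s: 8.83
tool_pos: [0.447, 0.0902, 0.1106]
ee_rot: [-3.141, -0.001, -0.252]
contact_force: [0.2, -0.0, -0.0]
grip_width: 0.087
finger_force: 0.0
```

Run:
```python
from h import *
c=shot('wrist');i=c['image'][20:200,150:370,::-1]
cv2.imwrite('pics/w5.png',cv2.resize(i,None,fx=3,fy=3,interpolation=2))
W=world(c);s=env.sense();print(s['time_s'],s['tool_pos'])
z=W[...,2];d=W-np.array([.5127,.0717,0]);r=np.hypot(d[...,0],d[...,1]);an=np.degrees(np.arctan2(d[...,1],d[...,0]))
for a in range(-180,180,45):
    q=(an>=a)&(an<a+45);print(a,[np.median(z[q&(r>x)&(r<y)]).round(4) for x,y in((0,.012),(.0165,.0195),(.0225,.0245))])
m=((z>.052)&(z<.08)).astype(np.uint8);m[205:]=0
for lo,zz in((.055,.063),(.0465,.048)):
    m=((z>lo)&(z<.08)&(r<.05)).astype(np.uint8)
    k=max(cv2.findContours(m,0,1)[0],key=cv2.contourArea);e=cv2.fitEllipse(k);print(e,ray(c,*e[0],zz))
```

```text
8.8833 [0.44712343 0.09014205 0.11047533]
-180 [np.float64(0.0618), np.float64(0.0473), np.float64(0.0451)]
-135 [np.float64(0.0616), np.float64(0.0471), np.float64(0.0452)]
-90 [np.float64(0.0616), np.float64(0.047), np.float64(0.0452)]
-45 [np.float64(0.0617), np.float64(0.0473), np.float64(0.0452)]
0 [np.float64(0.0617), np.float64(0.0471), np.float64(0.045)]
45 [np.float64(0.0616), np.float64(0.0473), np.float64(0.0452)]
90 [np.float64(0.2721), np.float64(0.0472), np.float64(0.0452)]
135 [np.float64(0.0617), np.float64(0.0471), np.float64(0.0451)]
((258.705810546875, 115.002197265625), (42.727012634277344, 44.24113082885742), 1.3938630819320679) [0.51273086 0.07208816 0.063     ]
((258.61212158203125, 114.73452758789062), (56.338401794433594, 57.987728118896484), 1.6664400100708008) [0.51295467 0.07202074 0.048     ]
```

View pics/w5.png

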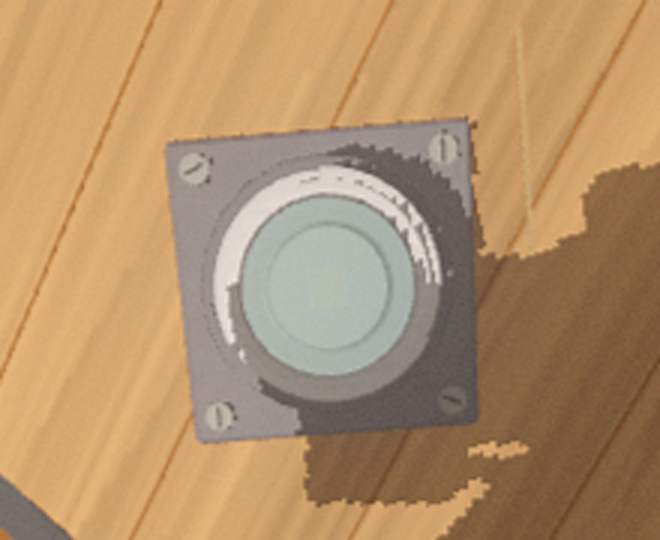

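The crop shows the glass in the mouth, boss concentric at (328,286); heights are flat, with the flange 2 mm proud of the rim all round. Now the ring.

Emit:
drive_tool --commands '[{"x":0.36,"y":-0.085,"z":0,"rx":0,"ry":0,"rz":0,"jaw":0},{"x":0.36,"y":-0.085,"z":0,"rx":0,"ry":0,"rz":0,"jaw":0},{"x":0.36,"y":-0.085,"z":0,"rx":0,"ry":0,"rz":0,"jaw":0},{"x":0.36,"y":-0.085,"z":0,"rx":0,"ry":0,"rz":0,"jaw":0},{"x":0.36,"y":-0.085,"z":0,"rx":0,"ry":0,"rz":0,"jaw":0},{"x":0,"y":0,"z":0,"rx":0,"ry":0,"rz":0,"jaw":0},{"x":0,"y":0,"z":0,"rx":0,"ry":0,"rz":0,"jaw":0},{"x":0,"y":0,"z":0,"rx":0,"ry":0,"rz":0,"jaw":0}]'

```text
time_s: 9.55
tool_pos: [0.59, 0.0554, 0.1093]
ee_rot: [3.141, 0.002, -0.254]
contact_force: [-0.3, -0.2, 0.1]
grip_width: 0.0873
finger_force: 0.0
```

Run:
```python
from h import *
c=shot('wrist');im=c['image']
W=world(c);s=env.sense();print(s['time_s'],s['tool_pos'],s['ee_rot'])
z=W[...,2];m=((z>.0175)&(z<.03)).astype(np.uint8);m[205:]=0
k=max(cv2.findContours(m,0,1)[0],key=cv2.contourArea);e=cv2.fitEllipse(k);ctr=ray(c,*e[0],.0215);print(e,ctr)
P=np.array([ray(c,*p[0],.0215) for p in k])-ctr
r=np.hypot(P[:,0],P[:,1]);print(r.min(),r.max())
a=np.unwrap(np.arctan2(P[:,1],P[:,0]))
t=np.arange(0,360,5)
# facet phase: r peaks at corners, 24-fold
f=np.sum((r-r.mean())*np.exp(24j*a));print('corner phase deg',np.degrees(np.angle(f))/24)
# dark bars
mm=cv2.erode(m,np.ones((3,3)))
g=im.astype(int).sum(2);dk=((g<330)&(mm>0)).astype(np.uint8)
n,l,st,ce=cv2.connectedComponentsWithStats(dk)
for i in range(1,n):
    if st[i,4]>6:
        p=ray(c,*ce[i],.0215)-ctr;print(st[i,4],ce[i],np.hypot(*p[:2]).round(4),np.degrees(np.arctan2(p[1],p[0])).round(1))
u,v=map(int,e[0]);i=im[max(v-70,0):v+70,u-80:u+80,::-1];cv2.imwrite('pics/w6.png',cv2.resize(i,None,fx=4,fy=4,interpolation=2))
```

```text
9.6 [0.58963248 0.05561722 0.10969571] [ 3.14089796e+00  1.35207156e-03 -2.53282073e-01]
((257.0242004394531, 108.40538024902344), (81.18707275390625, 84.29043579101562), 179.44577026367188) [0.66081945 0.03687089 0.0215    ]
0.030708474521329767 0.03411732040625677
corner phase deg -1.3458346861048502
16 [236.5625  79.375 ] 0.0272 21.7
33 [292.45454545 106.81818182] 0.0284 -102.1
26 [243.11538462 142.42307692] 0.0294 142.5
```

View pics/w6.png

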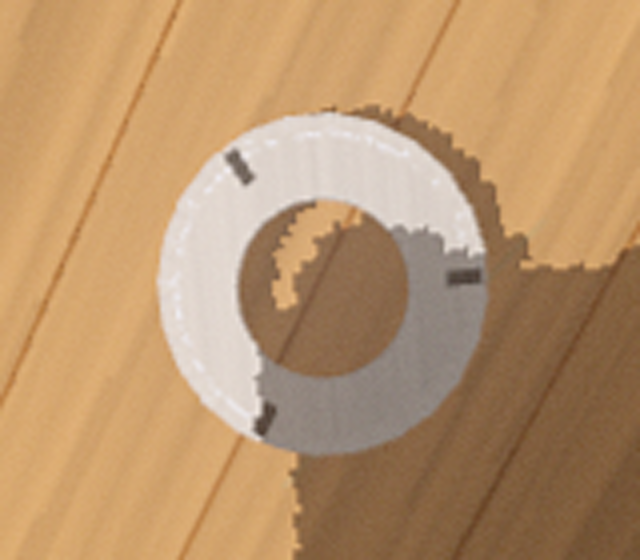

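The crop shows the ring centred at (323,284), with dark lug bars at (240,165), (464,277) and (265,420). That puts the lugs at about 21° mod 120, with a facet flat on each lug axis.

Emit:
drive_tool --commands '[{"x":0.3,"y":-0.077,"z":-0.2,"rx":0,"ry":0,"rz":0.06,"jaw":0},{"x":0.3,"y":-0.077,"z":-0.2,"rx":0,"ry":0,"rz":0,"jaw":0},{"x":0.29,"y":-0.077,"z":-0.2,"rx":0,"ry":0,"rz":0,"jaw":0},{"x":0,"y":0,"z":0,"rx":0,"ry":0,"rz":0,"jaw":0},{"x":0,"y":0,"z":-0.3,"rx":0,"ry":0,"rz":0,"jaw":0},{"x":0,"y":0,"z":-0.25,"rx":0,"ry":0,"rz":0,"jaw":0},{"x":0,"y":0,"z":0,"rx":0,"ry":0,"rz":0,"jaw":0},{"x":0,"y":0,"z":0,"rx":0,"ry":0,"rz":0,"jaw":0}]'

```text
time_s: 10.27
tool_pos: [0.6601, 0.0376, 0.0179]
ee_rot: [3.14, 0.002, -0.158]
contact_force: [1.1, -0.4, 0.5]
grip_width: 0.0868
finger_force: 0.0
```

Run:
```python
from h import *
s=env.sense();print(s['time_s'],s['tool_pos'],s['ee_rot'],s['contact_force'])
```

```text
10.2667 [0.66013949 0.03756367 0.01793333] [ 3.14027793e+00  2.32857885e-03 -1.57699366e-01] [ 1.09018342 -0.38576772  0.47515404]
```

Emit:
drive_tool --commands '[{"x":0.006,"y":-0.006,"z":-0.1,"rx":0,"ry":0,"rz":0,"jaw":0},{"x":0,"y":0,"z":0,"rx":0,"ry":0,"rz":0,"jaw":0},{"x":0,"y":0,"z":0,"rx":0,"ry":0,"rz":0,"jaw":1},{"x":0,"y":0,"z":0,"rx":0,"ry":0,"rz":0,"jaw":1},{"x":0,"y":0,"z":0,"rx":0,"ry":0,"rz":0,"jaw":1},{"x":0,"y":0,"z":0,"rx":0,"ry":0,"rz":0,"jaw":1},{"x":0,"y":0,"z":0,"rx":0,"ry":0,"rz":0,"jaw":1},{"x":0,"y":0,"z":0,"rx":0,"ry":0,"rz":0,"jaw":1}]' --newtons 25

```text
time_s: 10.93
tool_pos: [0.6622, 0.037, 0.0108]
ee_rot: [-3.141, -0.001, -0.158]
contact_force: [-0.3, -0.2, 2.3]
grip_width: 0.0654
finger_force: 25.0
```

Emit:
drive_tool --commands '[{"x":0,"y":0,"z":0,"rx":0,"ry":0,"rz":0,"jaw":1},{"x":0,"y":0,"z":0,"rx":0,"ry":0,"rz":0,"jaw":1}]' --newtons 40

```text
time_s: 11.1
tool_pos: [0.6622, 0.037, 0.0108]
ee_rot: [-3.142, -0.001, -0.158]
contact_force: [-1.8, -1.0, 2.7]
grip_width: 0.065
finger_force: 40.0
```

Emit:
drive_tool --commands '[{"x":0,"y":0,"z":0.15,"rx":0,"ry":0,"rz":0,"jaw":1},{"x":0,"y":0,"z":0.45,"rx":0,"ry":0,"rz":0,"jaw":1},{"x":0,"y":0,"z":0.45,"rx":0,"ry":0,"rz":0,"jaw":1},{"x":0,"y":0,"z":0.2,"rx":0,"ry":0,"rz":0,"jaw":1},{"x":-0.37,"y":0.124,"z":0,"rx":0,"ry":0,"rz":-0.0345,"jaw":1},{"x":-0.37,"y":0.124,"z":0,"rx":0,"ry":0,"rz":-0.0345,"jaw":1},{"x":-0.37,"y":0.124,"z":0,"rx":0,"ry":0,"rz":-0.0345,"jaw":1},{"x":-0.37,"y":0.124,"z":0,"rx":0,"ry":0,"rz":-0.0345,"jaw":1}]'

```text
time_s: 11.77
tool_pos: [0.5421, 0.0768, 0.1106]
ee_rot: [-3.141, 0.0, -0.379]
contact_force: [0.2, 1.8, -0.9]
grip_width: 0.0652
finger_force: 40.0
```

Emit:
drive_tool --commands '[{"x":-0.37,"y":0.124,"z":0,"rx":0,"ry":0,"rz":-0.0345,"jaw":1},{"x":-0.37,"y":0.124,"z":0,"rx":0,"ry":0,"rz":-0.0345,"jaw":1},{"x":-0.37,"y":0.124,"z":0,"rx":0,"ry":0,"rz":-0.0345,"jaw":1},{"x":0,"y":0,"z":0,"rx":0,"ry":0,"rz":0,"jaw":1},{"x":0,"y":0,"z":0,"rx":0,"ry":0,"rz":0,"jaw":1},{"x":0,"y":0,"z":0,"rx":0,"ry":0,"rz":0,"jaw":1}]'

```text
time_s: 12.27
tool_pos: [0.4555, 0.1069, 0.1111]
ee_rot: [-3.14, -0.001, -0.537]
contact_force: [0.8, -0.2, -0.0]
grip_width: 0.0651
finger_force: 40.0
```

Run:
```python
from h import *
c=shot('wrist');im=c['image'];cv2.imwrite('pics/w7.png',im[:,:,::-1])
W=world(c);s=env.sense();tp=s['tool_pos'];yaw=s['ee_rot'][2];print(s['time_s'],tp,yaw,s['ee_rot'],s['grip_width'])
z=W[...,2];d=W-np.array([.5128,.0719,0]);r=np.hypot(d[...,0],d[...,1]);
for lo,zz in((.055,.063),(.0465,.048)):
    m=((z>lo)&(z<.08)&(r<.04)).astype(np.uint8)
    k=max(cv2.findContours(m,0,1)[0],key=cv2.contourArea);e=cv2.fitEllipse(k);print(e,ray(c,*e[0],zz))
q=W-tp;X=q[...,0]*np.cos(yaw)+q[...,1]*np.sin(yaw);Y=-q[...,0]*np.sin(yaw)+q[...,1]*np.cos(yaw);Z=q[...,2]
m=(np.abs(Z)<.03)&(np.hypot(X,Y)<.05)&(X>.015)
top=m&(Z>.0085);print(m.sum(),top.sum(),np.median(Z[top]),Z[m].min(),Z[m].max())
for y0 in range(-20,21,5):
    k=m&(np.abs(Y*1e3-y0)<1.5);print(y0,(X[k].max()*1e3).round(1),(Z[k][np.argmax(X[k])]*1e3).round(1),end='; ')
P=np.array([[X[m&(np.abs(Y*1e3-y0)<1)].max(),y0/1e3] for y0 in range(-20,21,2)])
A=np.c_[2*P,np.ones(len(P))];sol=np.linalg.lstsq(A,(P**2).sum(1),rcond=None)[0];print('circle',sol[:2],np.sqrt(sol[2]+sol[:2]@sol[:2]))
```

```text
12.3167 [0.45578813 0.10672788 0.1108688 ] -0.5376755337168797 [-3.14018186e+00 -9.43152341e-04 -5.37675534e-01] 0.06520981601063582
((258.04248046875, 116.66751098632812), (42.468711853027344, 43.87682342529297), 2.1684207916259766) [0.51277826 0.07192373 0.063     ]
((258.1379089355469, 116.48983001708984), (55.203861236572266, 57.71653747558594), 8.3056001663208) [0.51280706 0.07179235 0.048     ]
2538 2046 0.0101052967085472 -0.005692129662147355 0.012102015989830281
-20 24.3 -0.3; -15 27.3 -2.4; -10 28.8 -0.7; -5 30.2 9.7; 0 30.2 0.5; 5 30.4 -1.3; 10 29.0 9.2; 15 27.3 4.9; 20 24.5 8.8; circle [-4.90715742e-03  9.24380550e-05] 0.035327736797112326
```

View pics/w7.png

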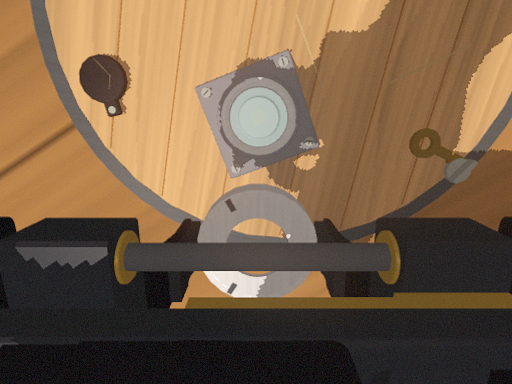

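The picture shows the held ring's front edge at row 184 (centre column 258), one lug bar at (230,205) and another at (288,236). The lamp with the glass is at (258,117). I'll fix the ring's offset in the grip with rays on its top plane.

Run:
```python
from h import *
from scipy.optimize import least_squares
c=shot('wrist');im=c['image']
W=world(c);s=env.sense();tp=s['tool_pos'];yaw=s['ee_rot'][2];print(tp,yaw)
zt=tp[2]+.011
def loc(u,v):
    q=ray(c,u,v,zt)-tp;return np.array([q[0]*np.cos(yaw)+q[1]*np.sin(yaw),-q[0]*np.sin(yaw)+q[1]*np.cos(yaw)])
M=(c['z_map']<.2)&(c['z_map']>.1)
P=[]
for u in range(220,298,2):
    col=np.nonzero(M[150:214,u])[0]
    if len(col): P.append(loc(u,150+col[0]-.5))
P=np.array(P)
for R in(.0330,.0333):
    f=least_squares(lambda q:np.hypot(P[:,0]-q[0],P[:,1]-q[1])-R,[0,0],loss='soft_l1',f_scale=5e-4);print(R,f.x,np.std(f.fun))
# hole front edge
H=[]
for u in range(240,278,2):
    col=np.nonzero(~M[200:240,u])[0]
    if len(col): H.append(loc(u,200+col[0]-.5))
H=np.array(H);print(H[:3],H[len(H)//2])
f2=least_squares(lambda q:np.hypot(H[:,0]-q[0],H[:,1]-q[1])-.0175,[0,0],loss='soft_l1',f_scale=5e-4);print('hole',f2.x,np.std(f2.fun))
g=im.astype(int).sum(2);dk=(M&(g<270)).astype(np.uint8);dk[:188]=0;dk[:,:215]=0;dk[:,300:]=0;dk[240:]=0
n,l,st,ce=cv2.connectedComponentsWithStats(dk)
for i in range(1,n):
    if 8<st[i,4]<200: p=loc(*ce[i])-f.x;print(st[i,4],ce[i],np.hypot(*p),np.degrees(np.arctan2(p[1],p[0])+yaw))
```

```text
[0.45581514 0.10653531 0.11061905] -0.5383003606281362
0.033 [0.00069336 0.00038401] 0.00022924239463854325
0.0333 [0.00037558 0.00038995] 0.00024487586759523695
[[0.01229649 0.00910341]
 [0.01342895 0.00802177]
 [0.01343078 0.0069548 ]] [ 0.01513182 -0.00050975]
hole [-2.35217389e-03 -3.31886587e-05] 0.001450434059662775
59 [230.27118644 205.05084746] 0.025620157683306943 1.5057354543143373
```

Emit:
drive_tool --commands '[{"x":0.25,"y":-0.15,"z":0,"rx":0,"ry":0,"rz":0,"jaw":1},{"x":0.25,"y":-0.15,"z":0,"rx":0,"ry":0,"rz":0,"jaw":1},{"x":0.24,"y":-0.15,"z":0,"rx":0,"ry":0,"rz":0,"jaw":1},{"x":0,"y":0,"z":-0.25,"rx":0,"ry":0,"rz":0,"jaw":1},{"x":0,"y":0,"z":-0.25,"rx":0,"ry":0,"rz":0,"jaw":1},{"x":0,"y":0,"z":-0.13,"rx":0,"ry":0,"rz":0,"jaw":1},{"x":0,"y":0,"z":0,"rx":0,"ry":0,"rz":0,"jaw":1},{"x":0,"y":0,"z":0,"rx":0,"ry":0,"rz":0,"jaw":1}]'

```text
time_s: 13.03
tool_pos: [0.5145, 0.0699, 0.0593]
ee_rot: [3.14, 0.001, -0.539]
contact_force: [0.6, -0.7, 0.2]
grip_width: 0.0651
finger_force: 40.0
```

Emit:
drive_tool --commands '[{"x":0,"y":0,"z":0,"rx":0,"ry":0,"rz":0,"jaw":1},{"x":0,"y":0,"z":-0.02,"rx":0,"ry":0,"rz":0,"jaw":1},{"x":0,"y":0,"z":-0.03,"rx":0,"ry":0,"rz":0,"jaw":1},{"x":0,"y":0,"z":0,"rx":0,"ry":0,"rz":0,"jaw":1},{"x":0,"y":0,"z":0,"rx":0,"ry":0,"rz":0,"jaw":1}]'

```text
time_s: 13.45
tool_pos: [0.514, 0.0705, 0.0562]
ee_rot: [-3.141, -0.0, -0.538]
contact_force: [0.2, -0.2, -0.8]
grip_width: 0.0653
finger_force: 40.0
```

Emit:
drive_tool --commands '[{"x":0.006,"y":0,"z":-0.02,"rx":0,"ry":0,"rz":0,"jaw":1},{"x":0,"y":0,"z":-0.02,"rx":0,"ry":0,"rz":0,"jaw":1},{"x":0,"y":0,"z":-0.02,"rx":0,"ry":0,"rz":0,"jaw":1},{"x":0,"y":0,"z":-0.015,"rx":0,"ry":0,"rz":0,"jaw":1},{"x":0,"y":0,"z":0,"rx":0,"ry":0,"rz":0,"jaw":1}]'

```text
time_s: 13.87
tool_pos: [0.5142, 0.0703, 0.0495]
ee_rot: [3.141, 0.001, -0.538]
contact_force: [-0.1, 0.0, -1.3]
grip_width: 0.0656
finger_force: 40.0
```

Emit:
drive_tool --commands '[{"x":0,"y":0,"z":-0.015,"rx":0,"ry":0,"rz":0,"jaw":1},{"x":0,"y":0,"z":-0.015,"rx":0,"ry":0,"rz":0,"jaw":1},{"x":0,"y":0,"z":0,"rx":0,"ry":0,"rz":0,"jaw":1}]'

```text
time_s: 14.12
tool_pos: [0.5143, 0.0703, 0.0472]
ee_rot: [3.141, 0.0, -0.538]
contact_force: [0.4, -0.6, -1.5]
grip_width: 0.0652
finger_force: 40.0
```

Emit:
drive_tool --commands '[{"x":0,"y":0,"z":-0.015,"rx":0,"ry":0,"rz":0,"jaw":1},{"x":0,"y":0,"z":-0.015,"rx":0,"ry":0,"rz":0,"jaw":1},{"x":0,"y":0,"z":0,"rx":0,"ry":0,"rz":0,"jaw":1}]'

```text
time_s: 14.37
tool_pos: [0.5143, 0.0703, 0.0448]
ee_rot: [3.141, 0.0, -0.538]
contact_force: [-0.9, -0.1, -0.7]
grip_width: 0.0651
finger_force: 40.0
```

Emit:
drive_tool --commands '[{"x":0,"y":0,"z":-0.01,"rx":0,"ry":0,"rz":0,"jaw":1},{"x":0,"y":0,"z":-0.01,"rx":0,"ry":0,"rz":0,"jaw":1},{"x":0,"y":0,"z":0,"rx":0,"ry":0,"rz":0,"jaw":1}]'

```text
time_s: 14.62
tool_pos: [0.5143, 0.0704, 0.0434]
ee_rot: [3.141, 0.0, -0.538]
contact_force: [-0.2, 0.1, -0.7]
grip_width: 0.0653
finger_force: 40.0
```

Emit:
drive_tool --commands '[{"x":0,"y":0,"z":-0.01,"rx":0,"ry":0,"rz":0,"jaw":1},{"x":0,"y":0,"z":0,"rx":0,"ry":0,"rz":0,"jaw":1},{"x":0,"y":0,"z":0,"rx":0,"ry":0,"rz":0,"jaw":1}]'

```text
time_s: 14.87
tool_pos: [0.5145, 0.0704, 0.0428]
ee_rot: [-3.141, -0.0, -0.538]
contact_force: [-0.3, -0.5, 0.8]
grip_width: 0.0654
finger_force: 40.0
```

Emit:
drive_tool --commands '[{"x":0,"y":0,"z":-0.01,"rx":0,"ry":0,"rz":0,"jaw":1},{"x":0,"y":0,"z":0,"rx":0,"ry":0,"rz":0,"jaw":1},{"x":0,"y":0,"z":0,"rx":0,"ry":0,"rz":0,"jaw":1}]'

```text
time_s: 15.12
tool_pos: [0.5146, 0.0704, 0.0427]
ee_rot: [-3.141, -0.0, -0.538]
contact_force: [-2.1, -0.7, 5.4]
grip_width: 0.0653
finger_force: 40.0
```

Emit:
drive_tool --commands '[{"x":0,"y":0,"z":0.008,"rx":0,"ry":0,"rz":0,"jaw":0.05},{"x":0,"y":0,"z":0,"rx":0,"ry":0,"rz":0,"jaw":0.05},{"x":0,"y":0,"z":0,"rx":0,"ry":0,"rz":0,"jaw":0.05},{"x":-0.026,"y":0.015,"z":0,"rx":0,"ry":0,"rz":0,"jaw":0.05},{"x":0,"y":0,"z":0,"rx":0,"ry":0,"rz":0,"jaw":0.05},{"x":0,"y":0,"z":0,"rx":0,"ry":0,"rz":0,"jaw":0.05}]'

```text
time_s: 15.62
tool_pos: [0.5122, 0.0716, 0.0424]
ee_rot: [3.141, 0.0, -0.538]
contact_force: [0.3, -0.5, -0.2]
grip_width: 0.0819
finger_force: 0.0
```

```bash
cat > ringchk.py <<'E'
from h import *
from scipy.optimize import least_squares
c=shot('wrist');im=c['image'];W=world(c);s=env.sense();tp=s['tool_pos'];yaw=s['ee_rot'][2];print(s['time_s'],tp,yaw,s['contact_force'],s['moment'],s['grip_width'])
q=W-tp;X=q[...,0]*np.cos(yaw)+q[...,1]*np.sin(yaw);Y=-q[...,0]*np.sin(yaw)+q[...,1]*np.cos(yaw);Z=W[...,2]
m=(Z>.0455)&(Z<.058)&(np.hypot(X,Y)<.045)&(X>.01);m[:150]=0
print(np.percentile(Z[m],[5,50,95]),m.sum())
P=np.array([[X[m&(np.abs(Y*1e3-y)<1)].max()+.0003,y/1e3] for y in range(-20,21,2)])
f=least_squares(lambda p:np.hypot(P[:,0]-p[0],P[:,1]-p[1])-.0332,[0,0],loss='soft_l1',f_scale=5e-4);print('ring in tool',f.x,np.std(f.fun))
g=im.astype(int).sum(2);dk=(m&(g<270)).astype(np.uint8)
n,l,st,ce=cv2.connectedComponentsWithStats(dk)
for i in range(1,n):
    if st[i,4]>8:
        k=l==i;p=np.array([X[k].mean(),Y[k].mean()])-f.x;print(st[i,4],ce[i],np.hypot(*p),np.degrees(np.arctan2(p[1],p[0])+yaw))
E
python3 ringchk.py
```

```text
15.6667 [0.51227492 0.07161672 0.04244836] -0.537771997102052 [-0.24130887  0.10975568 -0.57869996] [-0.00117914 -0.00488539  0.02424388] 0.08240095044809473
[0.04814177 0.05262365 0.05391977] 3717
ring in tool [0.000424   0.00032128] 0.0001737182988945541
65 [229.56923077 200.46153846] 0.027926040011629658 -1.0025980545710165
```

Emit:
drive_tool --commands '[{"x":0.003,"y":-0.002,"z":0,"rx":0,"ry":0,"rz":0,"jaw":1},{"x":0,"y":0,"z":0,"rx":0,"ry":0,"rz":0,"jaw":1},{"x":0,"y":0,"z":0,"rx":0,"ry":0,"rz":0,"jaw":1},{"x":0,"y":0,"z":0,"rx":0,"ry":0,"rz":0,"jaw":1},{"x":0,"y":0,"z":0,"rx":0,"ry":0,"rz":0,"jaw":1},{"x":0,"y":0,"z":0,"rx":0,"ry":0,"rz":0,"jaw":1}]' --newtons 40

```text
time_s: 16.17
tool_pos: [0.5126, 0.0714, 0.0425]
ee_rot: [-3.142, -0.0, -0.538]
contact_force: [0.2, -0.2, 0.6]
grip_width: 0.0656
finger_force: 40.0
```

```bash
python3 ringchk.py
```

```text
16.2167 [0.51265137 0.07144316 0.04254778] -0.5379391756920209 [ 0.26904937  0.47080584 -0.2594693 ] [-0.00036458 -0.03200287 -0.01028723] 0.0649215784659249
[0.04775191 0.05261141 0.05411664] 3787
ring in tool [5.78509601e-05 7.22700198e-05] 0.00014174669686868642
63 [230.11111111 201.36507937] 0.027795932479399786 -0.768004623326689
61 [184.31147541 224.47540984] 0.040500219949096534 43.808628215632645
72 [329.22222222 224.63888889] 0.04060899714238178 -105.40289378683043
```

Emit:
drive_tool --commands '[{"x":0,"y":0,"z":-0.002,"rx":0,"ry":0,"rz":-0.035,"jaw":1},{"x":0,"y":0,"z":-0.0035,"rx":0,"ry":0,"rz":-0.06,"jaw":1},{"x":0,"y":0,"z":-0.0035,"rx":0,"ry":0,"rz":-0.06,"jaw":1},{"x":0,"y":0,"z":-0.0035,"rx":0,"ry":0,"rz":-0.06,"jaw":1}]'

```text
time_s: 16.55
tool_pos: [0.5126, 0.0714, 0.0416]
ee_rot: [3.142, 0.0, -0.88]
contact_force: [0.2, -0.8, 0.2]
grip_width: 0.0655
finger_force: 40.0
```

```bash
python3 ringchk.py
```

```text
16.6 [0.51256597 0.0714184  0.04151983] -0.8833923378534119 [-0.3265562  -0.45640561  0.13789503] [ 0.10239687 -0.03927702  0.0157626 ] 0.06479660140817103
[0.04771086 0.05167853 0.05337953] 3792
ring in tool [ 1.47571000e-05 -1.98937131e-05] 0.00014862646620535132
63 [230.12698413 201.23809524] 0.027974013659514508 -20.54814354942262
61 [183.75409836 225.24590164] 0.04055997203616357 24.03496481775121
77 [329.42857143 225.06493506] 0.040520198001523525 -124.82298041091661
```

Emit:
drive_tool --commands '[{"x":0,"y":0,"z":-0.0032,"rx":0,"ry":0,"rz":-0.055,"jaw":1},{"x":0,"y":0,"z":-0.0032,"rx":0,"ry":0,"rz":-0.055,"jaw":1},{"x":0,"y":0,"z":-0.0032,"rx":0,"ry":0,"rz":-0.055,"jaw":1},{"x":0,"y":0,"z":-0.0032,"rx":0,"ry":0,"rz":-0.055,"jaw":1}]'

```text
time_s: 16.93
tool_pos: [0.5125, 0.0714, 0.0404]
ee_rot: [3.141, 0.0, -1.223]
contact_force: [-0.4, -0.4, -0.9]
grip_width: 0.0649
finger_force: 40.0
```

```bash
cat > st.py <<'E'
from h import *
s=env.sense();print(s['time_s'],s['tool_pos'].round(4),s['ee_rot'][2].round(4),s['contact_force'].round(2),s['moment'].round(3))
E
python3 st.py
```

```text
16.9333 [0.5125 0.0714 0.0404] -1.2235 [-0.36 -0.39 -0.9 ] [ 0.058 -0.037  0.016]
```

Emit:
drive_tool --commands '[{"x":0,"y":0,"z":-0.0016,"rx":0,"ry":0,"rz":-0.03,"jaw":1},{"x":0,"y":0,"z":-0.0016,"rx":0,"ry":0,"rz":-0.03,"jaw":1},{"x":0,"y":0,"z":-0.0016,"rx":0,"ry":0,"rz":-0.03,"jaw":1}]'

```text
time_s: 17.18
tool_pos: [0.5124, 0.0714, 0.04]
ee_rot: [3.141, 0.0, -1.363]
contact_force: [-0.3, -0.2, -0.9]
grip_width: 0.0648
finger_force: 40.0
```

```bash
python3 st.py
```

```text
17.1833 [0.5124 0.0714 0.04  ] -1.363 [-0.32 -0.18 -0.88] [ 0.065 -0.036 -0.026]
```

Emit:
drive_tool --commands '[{"x":0,"y":0,"z":-0.0012,"rx":0,"ry":0,"rz":-0.022,"jaw":1},{"x":0,"y":0,"z":-0.0012,"rx":0,"ry":0,"rz":-0.022,"jaw":1}]'

```text
time_s: 17.35
tool_pos: [0.5125, 0.0714, 0.0399]
ee_rot: [3.141, -0.0, -1.431]
contact_force: [0.1, -0.2, 1.2]
grip_width: 0.065
finger_force: 40.0
```

```bash
python3 st.py
```

```text
17.35 [0.5125 0.0714 0.0399] -1.4314 [ 0.08 -0.2   1.24] [ 0.066 -0.024 -0.04 ]
```

Emit:
drive_tool --commands '[{"x":0,"y":0,"z":-0.0012,"rx":0,"ry":0,"rz":-0.022,"jaw":1},{"x":0,"y":0,"z":-0.0012,"rx":0,"ry":0,"rz":-0.022,"jaw":1}]'

```text
time_s: 17.52
tool_pos: [0.5127, 0.0715, 0.0399]
ee_rot: [-3.142, -0.0, -1.5]
contact_force: [0.1, 0.5, 0.2]
grip_width: 0.0651
finger_force: 40.0
```

```bash
python3 st.py
```

```text
17.5167 [0.5127 0.0715 0.0399] -1.5002 [0.15 0.52 0.18] [ 0.044 -0.     0.005]
```

Emit:
drive_tool --commands '[{"x":0,"y":0,"z":-0.0012,"rx":0,"ry":0,"rz":-0.022,"jaw":1},{"x":0,"y":0,"z":-0.0012,"rx":0,"ry":0,"rz":-0.022,"jaw":1}]'

```text
time_s: 17.68
tool_pos: [0.5128, 0.0715, 0.0398]
ee_rot: [-3.141, 0.0, -1.569]
contact_force: [0.5, 0.6, 2.3]
grip_width: 0.0653
finger_force: 40.0
```

```bash
python3 st.py; python3 ringchk.py | tail -5
```

```text
17.6833 [0.5128 0.0715 0.0398] -1.5692 [0.48 0.62 2.3 ] [0.01  0.072 0.033]
[0.04732944 0.04999069 0.05302501] 3822
ring in tool [ 0.0002227  -0.00027157] 0.00014122380936238384
58 [230.13793103 201.34482759] 0.027876612976273016 -59.88689012505676
73 [183.43835616 226.34246575] 0.04035244297307691 -15.413035743703222
75 [329.98666667 226.12      ] 0.04044676908632029 -164.45357067904968
```

Emit:
drive_tool --commands '[{"x":0,"y":0,"z":-0.0012,"rx":0,"ry":0,"rz":-0.022,"jaw":1},{"x":0,"y":0,"z":-0.0012,"rx":0,"ry":0,"rz":-0.022,"jaw":1}]'

```text
time_s: 17.9
tool_pos: [0.5129, 0.0715, 0.0398]
ee_rot: [-3.141, 0.0, -1.638]
contact_force: [-0.4, -0.4, 2.9]
grip_width: 0.065
finger_force: 40.0
```

```bash
python3 st.py
```

```text
17.9 [0.5129 0.0715 0.0398] -1.6378 [-0.39 -0.39  2.94] [0.045 0.018 0.056]
```

Emit:
drive_tool --commands '[{"x":0,"y":0,"z":0,"rx":0,"ry":0,"rz":-0.022,"jaw":1},{"x":0,"y":0,"z":0,"rx":0,"ry":0,"rz":-0.022,"jaw":1},{"x":0,"y":0,"z":0,"rx":0,"ry":0,"rz":-0.022,"jaw":1}]'

```text
time_s: 18.15
tool_pos: [0.513, 0.0715, 0.0398]
ee_rot: [-3.141, 0.0, -1.742]
contact_force: [0.4, 0.2, 2.5]
grip_width: 0.0654
finger_force: 40.0
```

```bash
python3 st.py
```

```text
18.15 [0.513  0.0715 0.0398] -1.7416 [0.42 0.24 2.48] [0.055 0.006 0.029]
```

Emit:
drive_tool --commands '[{"x":0,"y":0,"z":0,"rx":0,"ry":0,"rz":-0.022,"jaw":1},{"x":0,"y":0,"z":0,"rx":0,"ry":0,"rz":-0.022,"jaw":1}]'

```text
time_s: 18.32
tool_pos: [0.513, 0.0716, 0.0398]
ee_rot: [-3.141, 0.0, -1.811]
contact_force: [0.2, 0.1, 2.7]
grip_width: 0.0648
finger_force: 40.0
```

```bash
python3 st.py
```

```text
18.3167 [0.513  0.0716 0.0398] -1.8106 [0.17 0.15 2.75] [ 0.099 -0.046  0.066]
```

Emit:
drive_tool --commands '[{"x":0,"y":0,"z":0,"rx":0,"ry":0,"rz":-0.022,"jaw":1},{"x":0,"y":0,"z":0,"rx":0,"ry":0,"rz":-0.022,"jaw":1}]'

```text
time_s: 18.48
tool_pos: [0.513, 0.0716, 0.0398]
ee_rot: [-3.141, 0.0, -1.88]
contact_force: [0.5, 1.3, 2.3]
grip_width: 0.0651
finger_force: 40.0
```

```bash
python3 st.py
```

```text
18.4833 [0.513  0.0716 0.0398] -1.8798 [0.48 1.27 2.25] [ 0.067 -0.089  0.021]
```

Emit:
drive_tool --commands '[{"x":0,"y":0,"z":0,"rx":0,"ry":0,"rz":-0.022,"jaw":1},{"x":0,"y":0,"z":0,"rx":0,"ry":0,"rz":-0.022,"jaw":1}]'

```text
time_s: 18.65
tool_pos: [0.513, 0.0716, 0.0398]
ee_rot: [-3.141, 0.0, -1.949]
contact_force: [0.0, 0.7, 2.8]
grip_width: 0.0649
finger_force: 40.0
```

```bash
python3 st.py
```

```text
18.65 [0.513  0.0716 0.0398] -1.949 [0.02 0.67 2.79] [ 0.136 -0.013  0.042]
```

Emit:
drive_tool --commands '[{"x":0,"y":0,"z":0,"rx":0,"ry":0,"rz":-0.022,"jaw":1},{"x":0,"y":0,"z":0,"rx":0,"ry":0,"rz":-0.022,"jaw":1}]'

```text
time_s: 18.82
tool_pos: [0.5129, 0.0715, 0.0396]
ee_rot: [-3.141, 0.0, -2.018]
contact_force: [-0.6, -0.9, 0.6]
grip_width: 0.0656
finger_force: 40.0
```

```bash
python3 st.py; python3 ringchk.py | sed -n 2,4p
```

```text
18.8167 [0.5129 0.0715 0.0396] -2.0177 [-0.65 -0.87  0.63] [ 0.1   -0.086  0.185]
[0.04723921 0.04986445 0.05355083] 3854
ring in tool [ 0.00037868 -0.00021742] 0.0001681704835285154
60 [230.06666667 201.2       ] 0.02789268950436965 -85.74557897751171
```

Emit:
drive_tool --commands '[{"x":0,"y":0,"z":0,"rx":0,"ry":0,"rz":-0.022,"jaw":1},{"x":0,"y":0,"z":0,"rx":0,"ry":0,"rz":-0.022,"jaw":1}]'

```text
time_s: 19.03
tool_pos: [0.5128, 0.0715, 0.0395]
ee_rot: [-3.141, 0.0, -2.086]
contact_force: [-0.1, 0.4, 0.1]
grip_width: 0.0652
finger_force: 40.0
```

```bash
python3 st.py
```

```text
19.0333 [0.5128 0.0715 0.0395] -2.0862 [-0.12  0.45  0.13] [ 0.116 -0.136  0.26 ]
```

Emit:
drive_tool --commands '[{"x":0,"y":0,"z":-0.001,"rx":0,"ry":0,"rz":-0.02,"jaw":1},{"x":0,"y":0,"z":-0.001,"rx":0,"ry":0,"rz":-0.02,"jaw":1}]'

```text
time_s: 19.2
tool_pos: [0.5127, 0.0715, 0.0394]
ee_rot: [-3.141, -0.0, -2.148]
contact_force: [-0.3, -0.5, 1.8]
grip_width: 0.0652
finger_force: 40.0
```

```bash
python3 st.py; python3 ringchk.py | sed -n 2,4p
```

```text
19.2 [0.5127 0.0715 0.0394] -2.1484 [-0.32 -0.55  1.76] [0.089 0.054 0.357]
[0.04697241 0.04958515 0.05338308] 3865
ring in tool [ 0.00040914 -0.00026416] 0.00019142050114190375
59 [230.01694915 201.10169492] 0.027957058894899443 -93.18550453986444
```

Moment 0.36 N m, in the middle of snug. Release and lift clear.

Emit:
drive_tool --commands '[{"x":0,"y":0,"z":0,"rx":0,"ry":0,"rz":0,"jaw":0},{"x":0,"y":0,"z":0,"rx":0,"ry":0,"rz":0,"jaw":0},{"x":0,"y":0,"z":0,"rx":0,"ry":0,"rz":0,"jaw":0},{"x":0,"y":0,"z":0,"rx":0,"ry":0,"rz":0,"jaw":0},{"x":0,"y":0,"z":0,"rx":0,"ry":0,"rz":0,"jaw":0},{"x":0,"y":0,"z":0.2,"rx":0,"ry":0,"rz":0,"jaw":0},{"x":0,"y":0,"z":0.4,"rx":0,"ry":0,"rz":0,"jaw":0},{"x":0,"y":0,"z":0.4,"rx":0,"ry":0,"rz":0,"jaw":0}]'

```text
time_s: 19.92
tool_pos: [0.5116, 0.071, 0.119]
ee_rot: [3.139, -0.003, -2.151]
contact_force: [1.1, 0.0, 0.6]
grip_width: 0.0869
finger_force: 0.0
```

Emit:
drive_tool --commands '[{"x":0.25,"y":0.42,"z":0.1,"rx":0,"ry":0,"rz":0,"jaw":0},{"x":0.25,"y":0.42,"z":0.1,"rx":0,"ry":0,"rz":0,"jaw":0},{"x":0,"y":0,"z":0,"rx":0,"ry":0,"rz":0,"jaw":0},{"x":0,"y":0,"z":0,"rx":0,"ry":0,"rz":0,"jaw":0},{"x":0,"y":0,"z":0,"rx":0,"ry":0,"rz":0,"jaw":0}]'

```text
time_s: 20.33
tool_pos: [0.5517, 0.1384, 0.1344]
ee_rot: [3.14, -0.002, -2.151]
contact_force: [0.6, -0.9, -0.0]
grip_width: 0.0868
finger_force: 0.0
```

Run:
```python
from h import *
c=shot('wrist');W=world(c);z=W[...,2];s=env.sense();print(s['time_s'],s['tool_pos'],s['contact_force'],s['grip_width'])
u,v=map(int,proj(c,[.5128,.0717,.05]));print(u,v)
d=W-np.array([.5128,.0717,0]);r=np.hypot(d[...,0],d[...,1]);an=np.degrees(np.arctan2(d[...,1],d[...,0]))
for a in range(-180,180,60):
    q=(an>=a)&(an<a+60);print(a,[np.median(z[q&(r>x)&(r<y)]).round(4) for x,y in((0,.012),(.0195,.031))])
i=c['image'][max(0,v-90):v+90,max(0,u-110):u+110,::-1];cv2.imwrite('pics/w8.png',cv2.resize(i,None,fx=3,fy=3,interpolation=2))
```

```text
20.3833 [0.5514948  0.13787361 0.13433293] [-0.04183395 -0.64051594 -0.47170115] 0.08704675568578987
251 103
-180 [np.float64(0.061), np.float64(0.0495)]
-120 [np.float64(0.0611), np.float64(0.0496)]
-60 [np.float64(0.061), np.float64(0.0496)]
0 [np.float64(0.0611), np.float64(0.0495)]
60 [np.float64(0.2959), np.float64(0.0496)]
120 [np.float64(0.0611), np.float64(0.0496)]
```

View pics/w8.png

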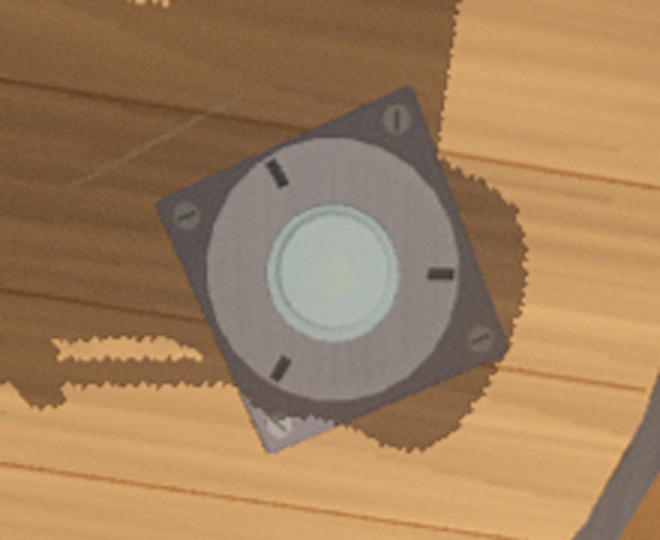

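The crop shows the ring at (333,268), level and concentric with the glass boss. The glass has gone down 0.6 mm, about 12 N on the gasket. Handing in.

```bash
python3 -c "
from h import *
print(job.job_done())"
```

```text
the job is handed in; nothing more can be done
None
```

I laid the glass flat on its gasket and screwed the retaining ring down until snug (0.36 N m, about 12 N of clamping), then opened the gripper, moved it clear of everything, and handed the job in at about 20 s on the robot clock.

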